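Clear the hitch prototype's board, uncouple the hitch and hold it up for sketching

TASK

Get the trailer-hitch prototype ready to be sketched: first put the two offcuts (pale wood and brown cork) lying on its white base board into the blue bin. Then, with the red coupler still seated on its ball, pull the yellow spring latch fully sideways by squeezing its upright tab towards the fixed red horn, keep it squeezed, lift the coupler straight up off the ball, level, by about ten centimetres, and finish still holding it there, steady and touching nothing else. Leave the clear parts box and everything else on the desk and board where it is.

Things in the scene. Friction and masses are not known exactly. Their poses are not given: they have to be found in the camera images.
- mount: White base board, 270 x 290 x 12 mm (x -130 to 140, y +-145 mm), fixed, with the steel hitch ball. Origin: underside of the board (desk level) right below the ball; z up. Ball head 40 mm wide on an 18 mm neck, head from 52 mm (flat underside) to 82 mm above the desk. At x = +105 mm a black rest, 30 x 52 mm, top at 52 mm, with 15 mm cheeks, carries the tongue.
- coupler: Loose red hitch coupler with aluminium tongue stub, 0.4 to 0.65 kg, over the ball. Origin: middle of the housing's open underside; seated it is 40 mm above the desk, on the ball's axis, axes parallel to the mount's. Housing x -35 to 28, y +-28, z 0 to 48 mm (42 mm deep inside); tongue along +x to 136 mm, 30 mm wide, z 12 to 42 mm. Latch bars cover the top up to z = 53 mm: keep fingertips above.
- pinch (a point): Point of the coupler midway between the finger pads when the latch is squeezed open: coupler x 0, y 0, z 78 mm (118 mm above the desk when seated). Fingers close along the coupler's y: one outside the horn (face at y = +18 mm), one outside the latch tab (face at y = -30 mm closed, -18 mm open): 48 mm apart closed, 36 mm squeezed.
- latch_tab (a point): Middle of the outer face of the latch's upright yellow tab (35 mm wide along x, 5 mm thick, coupler z 49 to 100 mm), at coupler x 0, y -30, z 78 mm when closed. Tab, top bars, a side plate at y 31 to 35 mm and the jaw under the ball are one piece, moving along the coupler's +y.
- horn (a point): Middle of the outer face of the fixed red horn on the coupler's top, an upright plate 23 mm wide (x +-11.5), y 13 to 18 mm, up to z = 100 mm; this point: coupler x 0, y 18, z 78 mm.
- latch (a joint): Travel of the spring latch along the coupler's +y, in m: 0 closed (the jaw reaches 8 mm under the ball's head: the coupler cannot be lifted), 0.012 fully pulled (jaw clear of the ball). The spring pushes back with 5 N at 0 and 10 N at 0.012; it snaps shut when let go.
- ball (a point): Centre of the steel ball, 62 mm above the desk on the mount's axis.
- offcut_long: Loose pale wood offcut lying on the base board, 60 x 26 x 24 mm (x, y, z), 30 g; origin: centre of its underside.
- offcut_short: Loose brown cork offcut lying on the base board, 44 x 32 x 22 mm (x, y, z), 30 g; origin: centre of its underside.
- bin: Blue open bin for waste, 150 x 120 x 100 mm high (x, y, z), walls and floor 4 mm, fixed; origin: centre of its underside on the desk. It may stand on either side of the base board.
- partsbox: Clear low box with pens and coloured pieces, 150 x 120 x 60 mm, fixed, on the other side of the board from the bin; not for waste. Origin: centre of its underside.
- sample: Loose orange round printed sample, 30 mm across, 26 mm high, standing on the base board on the robot's side of the ball; stays there. Origin: centre of its underside.
- taperoll: Loose amber roll of tape, 72 mm across, 24 mm high; origin: centre of its underside.
- eraser: Loose white eraser, 55 x 24 x 14 mm; origin: centre of its underside.
- mug: Loose white mug, 80 mm across, 90 mm high; origin: centre of its underside.
- gluepot: Loose jar with a red cap, 56 mm across, 75 mm high; origin: centre of its underside.
- caliper: Loose steel caliper, 200 mm long (y), 14 mm high; origin: on its underside.
There are look-alikes about, which are no part of the job. What is shaped like the offcut_short but black or green is not meant.

How it is judged:
On the way, in this order (a step that is already met when the one before it is completed fails the run):
1. both offcuts lie in the blue bin, let go, and the coupler is still seated on the ball (x of offcut_long in the frame of bin between -0.08 and 0.08 m and y of offcut_long in the frame of bin between -0.065 and 0.065 m and z of each of offcut_long, offcut_short in the frame of bin below 0.085 m and x of offcut_short in the frame of bin between -0.08 and 0.08 m and y of offcut_short in the frame of bin between -0.065 and 0.065 m and z of coupler in the frame of mount below 0.047 m and contact force between each of offcut_long, offcut_short and the fingers below 0.1 N), for 0.2 s.
2. the latch is pulled (nearly) all the way, at least 9.5 of its 12 mm, while the coupler still sits on the ball (value of joint latch above 0.0095 m and z of coupler in the frame of mount below 0.047 m and horizontal distance between coupler and mount below 0.012 m), for 0.1 s.
At the end, for the whole second after the job is handed in: Both offcuts are in the blue bin; the coupler is gripped in the fingers, 65 to 160 mm above its seat, within 50 mm sideways of the ball's axis, tilted less than 0.35 rad, still (under 30 mm/s), and touches neither the mount nor anything else (x of offcut_long in the frame of bin between -0.08 and 0.08 m and y of offcut_long in the frame of bin between -0.065 and 0.065 m and z of each of offcut_long, offcut_short in the frame of bin below 0.085 m and x of offcut_short in the frame of bin between -0.08 and 0.08 m and y of offcut_short in the frame of bin between -0.065 and 0.065 m and z of coupler in the frame of mount between 0.105 and 0.2 m and horizontal distance between coupler and mount below 0.05 m and angle between coupler's own z axis and vertical below 0.35 rad and contact force between coupler and the fingers above 2 N and contact force between coupler and mount below 0.1 N and linear speed of coupler below 0.03 m/s and contact force between coupler and bin below 0.1 N and contact force between coupler and partsbox below 0.1 N and contact force between coupler and sample below 0.1 N); the arm keeps its last pose, push and grip.
It fails at once if the orange sample on the board is moved more than 30 mm (distance of sample from where it was at the start of the episode above 0.03 m).
It fails at once if the tape roll, eraser, mug, glue jar or caliper is moved more than 30 mm (distance of any of taperoll, eraser, mug, gluepot, caliper from where it was at the start of the episode above 0.03 m).
It also fails if it takes over 64 s, if anything falls off the work surface, if the arm or the gripper's body presses on something with over 40 N, if the wrist force passes 120 N, or if a joint passes its speed limit or range.

ROBOT

A 6-joint arm with a two-finger parallel gripper is mounted at the origin on the work surface. World frame = base frame: x ahead of the robot, y to its left, z up, the work surface at z = 0. Lengths are in m, angles in rad, forces in N, time in s.
With the tool pointing down it reaches from about 0.2 to 0.875 m from the base axis. Payload 3.4 kg.
Tool frame: the origin (TCP) lies midway between the tips of the shut fingers; the grasp point (between the pads) lies 19 mm behind it; z points along the fingers, y is the line along which they close (so a half turn about z gives the same grasp; the last joint's range is limited). The gripper opens to 94 mm and grips with 3 to 60 N. Pads are 16 mm wide; open, the fingers measure 119 mm over their backs; the gripper's body (75 mm by 177 mm) begins 78 mm behind the grasp point.
Start: joints at [1.21, 0.276, 1.505, -0, 1.361, -0.121], TCP at [0.137, 0.559, 0.205] pointing down, gripper open.
Joint ranges: [-2.89, 2.89], [-0.75, 2.08], [0.22, 2.7], [-1.18, 4.32], [0.11, 2.71], [-2.7, 2.7]. Speed limits (rad/s): [2.57, 2.57, 3.14, 3.14, 3.14, 3.14].

INTERFACE

Orientations are given as a rotation vector (axis times angle).
In Python, from rig import * gives the robot as it stands.
- The arm moves only by the tool play_rows, never from a script. Its argument "plan" is a list of rows, each an object with "gripper": the opening, from 0 (shut) to 1 (fully open); "xyz": the shift along the tool's x, y, z in cm, a list of three; "roll": the turn about the tool's z in rad. A call has 1 to 5 rows; each row is the pose to reach, as a shift and turn from the pose commanded when the call began, along the tool's axes at that moment; what a row does not reach only later rows make up. A row lasts 1/10 s, in which the tool goes at most 50 mm and 8.59 degrees, less where a joint would pass 70% of its speed; a pose out of reach is approached as far as the arm can. A call with a gripper value outside its range is refused whole. The fingers move at their own pace and stop on an object; the grip force is fixed at half the most. Time passes only in rows, so rows that repeat a pose let the fingers close. It gives the time, the measured TCP pose, the force, the opening and the grip force at its end, in the units of the state.
- get_obs(): the state, without advancing time (a new reading comes with each control period).
- snapshot(name): name is "side" or "top"; returns (picture, depth): 384x512x3 uint8, blue, green, red; 384x512 float32, m along the optical axis (not along the pixel's ray), 0 where there is no reading.
- camera_info(name): a dict with "fx", "fy", "cx", "cy" (pixels), "k1" (the pictures are not rectified: a ray, as slopes to the right and down, at radius r is drawn at 1 + k1 r^2 times it, then the intrinsics apply), "origin" and "orientation" of the camera in the world. Camera axes: x right, y up, looking along -z (the intrinsics and any distortion apply to the point x, -y, -z); pixel columns grow to the right and rows downward; lengths in m; the calibration is good to about 2 mm. A picture is of the moment at which its call begins. camera_info takes no time and is no camera call.
- job_done(): hands the job in; it is judged then, once.
Trained networks look in the newest picture that a camera, given by its name, has taken for a name from the list of things; names that differ only in an ending like _2 or _b are one class to them, and where a whole thing is asked for, a point or a joint stands for the part that bears it (a point fixed in the world has none). Each returns a list of dicts, best first, with "p" (0 to 1); they miss things now and then, are a little off and sometimes report something else, mostly with a low value. They report only what shows in the picture. A call takes as long as a camera call. They do not tell look-alikes from the thing itself.
- search_frame(camera, thing): "extent" ([left, top, width, height] in pixels, round what is visible of it).
- masks_of(camera, thing): "region" (384x512 bool, what is visible of it) and "extent" ([left, top, width, height] in pixels, round what is visible of it).
- spot_point(camera, thing): "xy" ([column, row] in pixels: a listed point, or the origin of a listed thing).
The state is a dict: "clock": time; "joint_positions": joint angles; "dq": joint speeds; "joint_torque": joint torques, N m; "eef_pos": TCP position; "tool_rot": TCP orientation; "wrist_force": force on the tool from outside, world axes, zero at the start; "torque": the same for the moment, N m; "opening": opening from 0.0 (shut) to 1.0 (fully open); "gripper_force": force on a finger pad.
Only numpy, scipy, OpenCV 4.12 (cv2) and the standard library are available. Lean on these libraries where they do the work, as an engineer would, in place of code of your own. Each camera call takes 0.05 s, during which the arm holds its last target. There are 200 camera calls.

## Working session

There is one attempt and no reset: what is moved stays moved. The work goes in short steps, Python scripts to look and compute and a tool call to move; the robot and the scene stay as the last step left them, time stands still between calls to the robot, and variables do not carry over. Pictures are saved under pics/ and viewed, at most 10 in all, crops included, and the job is handed in when it is done.

Besides the shell and the picture viewer there is one more tool, called in YAML: its name, and indented under it one key for each argument. play_rows: Moves the arm, as the interface text tells. Its arguments: {"type":"object","properties":{"plan":{"type":"array"}},"required":["plan"]}

```bash
ls; mkdir -p pics; cat > h.py <<'E'
from rig import *
import numpy as np, cv2
from scipy.spatial.transform import Rotation as R
def pose(name):
    c=camera_info(name); o=np.array(c["orientation"],float)
    M=R.from_rotvec(o).as_matrix() if o.size==3 else o.reshape(3,3)
    return c,np.array(c["origin"]),M
def rays(name,uv):
    c,o,M=pose(name); uv=np.atleast_2d(np.asarray(uv,float))
    d=np.c_[(uv[:,0]-c["cx"])/c["fx"],(uv[:,1]-c["cy"])/c["fy"]]
    s=d.copy()
    for _ in range(10): s=d/(1+c["k1"]*(s**2).sum(1,keepdims=True))
    return o,np.c_[s[:,0],-s[:,1],-np.ones(len(s))]@M.T
def at_z(name,uv,z):
    o,r=rays(name,uv); return o+r*((z-o[2])/r[:,2])[:,None]
def cloud(name,depth,mask):
    v,u=np.nonzero(mask&(depth>0)); o,r=rays(name,np.c_[u,v]); return o+r*depth[v,u][:,None]
E
python3 - <<'E'
from h import *
for n in("top","side"):
    c=camera_info(n); print(n,c)
    p,d=snapshot(n); cv2.imwrite(f"pics/{n}0.png",p); np.save(f"{n}0.npy",d)
    for t in("offcut_long","offcut_short","bin","mount","coupler","horn","latch_tab","pinch","ball","sample","partsbox"):
        r=spot_point(n,t)
        print(n,t,[(np.round(q["xy"]).tolist(),round(q["p"],2)) for q in r[:4]])
print(get_obs())
E
```

```text
pics
top {'fx': 430.14619396205944, 'fy': 430.14619396205944, 'cx': 252.12255014887577, 'cy': 186.39316328364848, 'k1': -0.10910134715584276, 'origin': array([0.39144279, 0.00208885, 1.33346533]), 'orientation': array([ 0.12428137, -0.14857959, -1.56873202])}
top offcut_long [([214.0, 196.0], 0.45)]
top offcut_short [([363.0, 213.0], 0.53), ([324.0, 204.0], 0.5), ([287.0, 193.0], 0.42), ([247.0, 190.0], 0.32)]
top bin [([142.0, 241.0], 0.67)]
top mount [([253.0, 199.0], 0.62)]
top coupler []
top horn [([247.0, 194.0], 0.68)]
top latch_tab [([263.0, 189.0], 0.62)]
top pinch [([255.0, 193.0], 0.71), ([349.0, 260.0], 0.68)]
top ball [([248.0, 196.0], 0.72)]
top sample [([261.0, 229.0], 0.52)]
top partsbox [([352.0, 259.0], 0.72)]
side {'fx': 464.0230574189489, 'fy': 464.0230574189489, 'cx': 253.54921844191128, 'cy': 185.19548030356665, 'k1': -0.011592924557525431, 'origin': array([ 0.44957376, -0.92205282,  0.69438163]), 'orientation': array([ 0.99266488, -0.08076687, -0.18781051])}
side offcut_long []
side offcut_short [([246.0, 287.0], 0.77), ([251.0, 338.0], 0.74), ([258.0, 243.0], 0
[... 439 characters left out ...]
 327.0], 0.78)]
{'clock': 1.2, 'joint_positions': array([ 1.21000233e+00,  2.75923136e-01,  1.50490793e+00,  3.32837366e-06,
        1.36071160e+00, -1.20997512e-01]), 'dq': array([ 0.00019534, -0.00042752,  0.00038537,  0.00062914,  0.00040279,
       -0.00078569]), 'joint_torque': array([-2.41432617e-04, -4.04457951e+01, -2.37507141e+01,  7.02899345e-02,
        2.47154821e-02, -1.18628810e-05]), 'eef_pos': array([0.13657796, 0.55857308, 0.20547664]), 'tool_rot': array([3.75769634e-01, 3.11902974e+00, 7.74733629e-05]), 'wrist_force': array([ 0.49607344, -1.00632544,  0.41644316]), 'torque': array([ 0.03489982,  0.03355812, -0.05267556]), 'gripper_force': 0.0, 'opening': 0.9998717830278022}
```

```bash
python3 - <<'E'
import cv2,numpy as np
t=cv2.imread("pics/top0.png"); s=cv2.imread("pics/side0.png")
a=cv2.resize(t[90:310,90:410],(800,550),interpolation=cv2.INTER_CUBIC); cv2.imwrite("pics/topc.png",a)
b=cv2.resize(s[120:384,100:484],(800,550),interpolation=cv2.INTER_CUBIC); cv2.imwrite("pics/sidec.png",b)
E
```

```text
(no output)
```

View pics/topc.png

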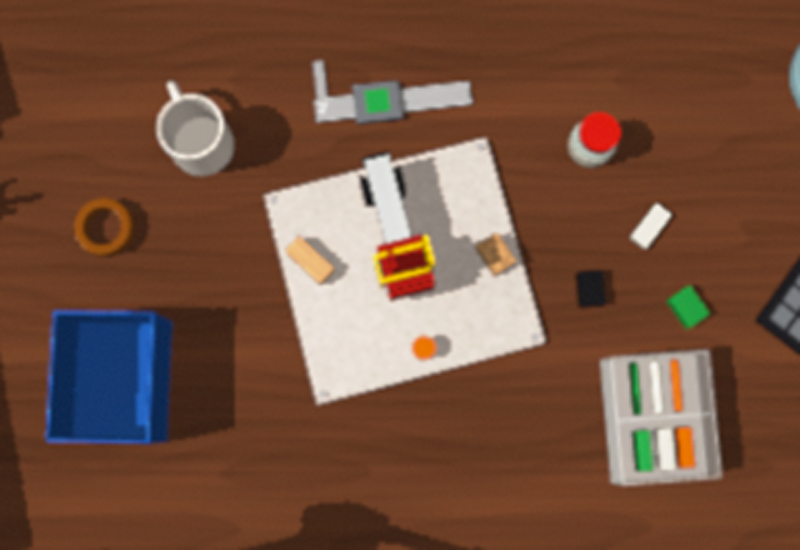

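View pics/sidec.png

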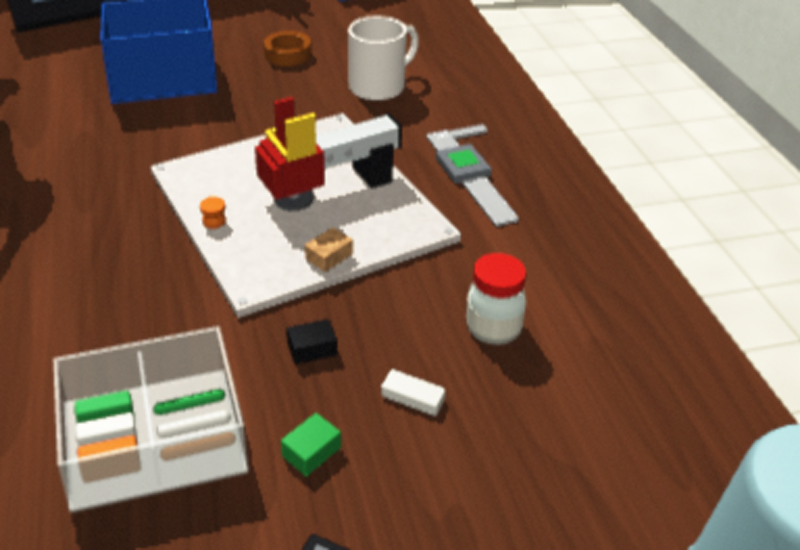

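Top crop: the pale wood offcut is at about (214,194) px and the brown cork at (288,192), both on the white board. The look-alikes are black at (326,206) and green at (366,212); both lie on the desk, so they are not meant. The brown one at (288,192) matches the cork, and the enlarged crops confirm it. The bin is on the left (+y) and the parts box on the right. Next I'll measure.

```bash
cat >> h.py <<'E'
def rect(name,mask,z):
    P=at_z(name,np.argwhere(mask)[:,::-1],z)[:,:2]
    (cx,cy),(w,h),a=cv2.minAreaRect((P*1000).astype(np.float32)); b=a if w>=h else a+90
    return np.round([cx,cy,w,h,(b+90)%180-90],1)
E
python3 - <<'E'
from h import *
p,d=snapshot("top")
for t,z in(("offcut_long",.036),("offcut_short",.034),("bin",.1),("mount",.012),("coupler",.08),("sample",.038),("partsbox",.06),("taperoll",.024),("mug",.09)):
    for q in masks_of("top",t)[:4]:
        m=q["region"]; C=cloud("top",d,m)
        print(t,round(q["p"],2),np.round(q["extent"]),rect("top",m,z),"cloud med",np.round(np.median(C,0),3) if len(C) else None, "zmax",np.round(np.percentile(C[:,2],95),3))
# board corners
crop=np.array([[265,195],[487,138],[545,343],[318,403]])/2.5+90
W=at_z("top",crop,.012); print(np.round(W,3), np.round(W.mean(0),3),np.linalg.norm(np.diff(W,axis=0),axis=1))
for n,t,z in(("top","horn",.118),("top","latch_tab",.118),("top","pinch",.118),("side","pinch",.118),("side","horn",.118),("side","latch_tab",.118),("side","ball",.062),("side","mount",0),("top","mount",0),("top","ball",.062)):
    q=spot_point(n,t)[0]; print(n,t,np.round(at_z(n,q["xy"],z),3))
E
```

```text
offcut_long 0.45 [202. 186.  19.  17.] [595.7  98.1  61.3  30.2  45.1] cloud med [0.596 0.098 0.036] zmax 0.041
offcut_short 0.71 [317. 194.  15.  19.] [ 561.4 -241.5   30.9   43.7   -1.7] cloud med [ 0.563 -0.244  0.022] zmax 0.026
offcut_short 0.69 [356. 205.  16.  16.] [ 537.8 -365.    46.5   38.8   32.2] cloud med [ 0.54  -0.368  0.022] zmax 0.027
offcut_short 0.44 [256. 222.  10.  13.] [487.3 -40.3  25.6  25.7 -45.3] cloud med [ 0.488 -0.04   0.039] zmax 0.043
bin 0.56 [112. 214.  49.  52.] [451.3 325.5 142.  149.9  -1.5] cloud med [0.454 0.348 0.007] zmax 0.099
mount 0.82 [199. 143. 108. 110.] [589.9 -16.9 272.1 296.  -74.6] cloud med [ 0.573 -0.021  0.013] zmax 0.018
mount 0.6 [238. 150.  25.  60.] [647.8 -12.  190.5  73.1   5.7] cloud med [ 0.604 -0.005  0.085] zmax 0.111
coupler 0.91 [237. 153.  27.  56.] [633.4 -11.3 177.1  69.4   5.9] cloud med [ 0.603 -0.005  0.085] zmax 0.115
coupler 0.73 [241. 186.  24.  16.] [581.8 -20.1  22.4  71.8 -51.9] cloud med [ 0.589 -0.039  0.131] zmax 0.143
sample 0.73 [113. 216.  48.  52.] [454.7 341.7 149.  158.   -1.3] cloud med [0.454 0.34
[... 381 characters left out ...]
.  26.  24.] [640.2 358.5  73.8  69.5   2.4] cloud med [0.641 0.36  0.023] zmax 0.028
mug 0.93 [151. 122.  33.  41.] [749.7 241.3 128.1  79.5  34.5] cloud med [0.759 0.247 0.039] zmax 0.091
[[ 0.682  0.157  0.012]
 [ 0.756 -0.123  0.012]
 [ 0.495 -0.191  0.012]
 [ 0.423  0.088  0.012]] [ 0.589 -0.017  0.012] [0.29029984 0.26942556 0.28813546]
top horn [[0.445 0.301 0.118]]
top latch_tab [[ 0.606 -0.047  0.118]]
top pinch [[ 0.588 -0.017  0.118]]
side pinch [[ 0.577 -0.026  0.118]]
side horn [[ 0.572 -0.002  0.118]]
side latch_tab [[ 0.588 -0.028  0.118]]
side ball [[ 0.593 -0.02   0.062]]
side mount [[ 0.581 -0.015  0.   ]]
top mount [[ 0.583 -0.016  0.   ]]
top ball [[ 0.584 -0.008  0.062]]
```

```bash
python3 - <<'E'
from h import *
p,d=snapshot("top")
C=cloud("top",d,np.ones_like(d,bool)); v,u=np.nonzero(d>0); col=p[v,u]
def mr(s,l):
    P=C[s]; (cx,cy),(w,h),a=cv2.minAreaRect((P[:,:2]*1000).astype(np.float32)); print(l,s.sum(),np.round([cx,cy,w,h,a],1),"zmed",np.round(np.median(P[:,2]),3))
x,y,z=C.T
mr((abs(x-.60)<.06)&(y<-.10)&(y>-.19)&(z>.024)&(z<.05),"cork")
mr((abs(x-.596)<.06)&(abs(y-.098)<.05)&(z>.024)&(z<.05),"pale")
mr((abs(x-.45)<.12)&(abs(y-.335)<.12)&(z>.085)&(z<.12),"bin rim")
top=(abs(x-.584)<.08)&(abs(y+.018)<.08)&(z>.115)&(z<.17)
b,g,r=col[:,0].astype(int),col[:,1].astype(int),col[:,2].astype(int)
mr(top&(g>100)&(b<110),"tab top"); mr(top&(g<80)&(r>90),"horn top")
sl=(slice(160,220),slice(260,320)); mm=np.zeros(d.shape,bool)
hsv=cv2.cvtColor(p,cv2.COLOR_BGR2HSV); mm[sl]=((hsv[...,1]>95)&(hsv[...,2]>90)&(hsv[...,0]<25))[sl]
n,lab,st,ce=cv2.connectedComponentsWithStats(mm.astype(np.uint8))
for i in range(1,n):
    if st[i,4]>40: print("colour",st[i],rect("top",lab==i,.034))
E
```

```text
cork 151 [ 604.6 -129.1   43.8   31.7   34. ] zmed 0.034
pale 172 [597.1  98.8  59.8  26.5  46.2] zmed 0.036
bin rim 382 [4.513e+02 3.341e+02 1.469e+02 1.227e+02 1.000e-01] zmed 0.098
tab top 31 [596.1 -29.2  47.3  29.4  73.6] zmed 0.139
horn top 15 [577.3  -3.2  15.2   5.1  15.4] zmed 0.14
colour [ 291  160   29   60 1184] [ 6.108e+02 -1.831e+02  8.770e+01  1.844e+02 -3.000e-01]
colour [260 184   5  22  59] [ 5.944e+02 -4.860e+01  1.220e+01  6.500e+01 -4.000e-01]
colour [281 184  15  16 142] [ 604.4 -128.5   41.7   32.    32.8]
```

Cork is at (0.6045, -0.129) with its long axis at 34°, and pale at (0.597, 0.099) at 46°. The mount origin is about (0.584, -0.018), yaw 15°, and the bin centre (0.451, 0.334). All sizes match the given ones. Moving to the pale offcut.

play_rows:
  plan:
    - {"gripper":1,"xyz":[-4.1,-2.5,0],"roll":0}
    - {"gripper":1,"xyz":[-8.2,-5,0],"roll":0}
    - {"gripper":1,"xyz":[-12.3,-7.5,0],"roll":0}
    - {"gripper":1,"xyz":[-16.4,-10,0],"roll":0}
    - {"gripper":1,"xyz":[-20.5,-12.5,0],"roll":0}

```text
clock: 2.75
eef_pos: [0.3071, 0.3871, 0.2057]
tool_rot: [0.375, 3.119, 0.001]
wrist_force: [-0.1, 0.6, 0.1]
opening: 0.995
gripper_force: 0.0
```

play_rows:
  plan:
    - {"gripper":1,"xyz":[-4.1,-2.5,0],"roll":0}
    - {"gripper":1,"xyz":[-8.2,-5,0],"roll":0}
    - {"gripper":1,"xyz":[-12.3,-7.5,0],"roll":0}
    - {"gripper":1,"xyz":[-16.4,-10,0],"roll":0}
    - {"gripper":1,"xyz":[-20.5,-12.5,0],"roll":0}

```text
clock: 3.25
eef_pos: [0.4767, 0.2168, 0.2058]
tool_rot: [0.376, 3.118, 0.001]
wrist_force: [-0.2, 0.4, -0.8]
opening: 1.001
gripper_force: 0.0
```

play_rows:
  plan:
    - {"gripper":1,"xyz":[-4,-2.4,0],"roll":-0.14}
    - {"gripper":1,"xyz":[-8,-4.8,0],"roll":-0.28}
    - {"gripper":1,"xyz":[-12,-7.2,0],"roll":-0.42}
    - {"gripper":1,"xyz":[-14.6,-8.6,0],"roll":-0.56}
    - {"gripper":1,"xyz":[-14.6,-8.6,0],"roll":-0.7}

```text
clock: 3.75
eef_pos: [0.6001, 0.0967, 0.2048]
tool_rot: [-0.719, 3.057, -0.003]
wrist_force: [-0.9, 0.4, -0.5]
opening: 0.999
gripper_force: 0.0
```

```bash
cat >> h.py <<'E'
def delta(target,yaw_deg,cur=None):
    """shift (cm, tool axes) and roll from current pose to TCP target with closing line at yaw_deg"""
    o=get_obs(); M=R.from_rotvec(o["tool_rot"]).as_matrix(); p=np.array(o["eef_pos"])
    y=np.degrees(np.arctan2(M[1,1],M[0,1])); r=(y-yaw_deg+90)%180-90
    print("at",np.round(p,4),"yaw",round(y,1),"shift",np.round(100*M.T@(np.array(target)-p),2),"roll",round(np.radians(r),3),"open",round(o["opening"],3),"F",np.round(o["wrist_force"],1),"grip",round(o["gripper_force"],1),"t",round(o["clock"],2))
E
python3 -c "
from h import *
delta([.597,.099,.017],136)"
```

```text
at [0.6001 0.0967 0.2048] yaw 116.5 shift [ 0.19  0.38 18.78] roll -0.341 open 0.999 F [-0.9  0.4 -0.5] grip 0.0 t 3.75
```

play_rows:
  plan:
    - {"gripper":1,"xyz":[0.2,0.4,3],"roll":-0.12}
    - {"gripper":1,"xyz":[0.2,0.4,7.5],"roll":-0.24}
    - {"gripper":1,"xyz":[0.2,0.4,12],"roll":-0.34}
    - {"gripper":1,"xyz":[0.2,0.4,15.5],"roll":-0.34}
    - {"gripper":1,"xyz":[0.2,0.4,17],"roll":-0.34}

```text
clock: 4.25
eef_pos: [0.5906, 0.1026, 0.0317]
tool_rot: [1.221, -2.888, -0.004]
wrist_force: [-0.7, -0.4, 0.7]
opening: 0.997
gripper_force: 0.0
```

```bash
python3 -c "
from h import *
delta([.597,.099,.017],136)"
```

```text
at [0.5906 0.1026 0.0317] yaw 135.8 shift [-0.19 -0.72  1.47] roll -0.003 open 0.997 F [-0.7 -0.4  0.7] grip 0.0 t 4.25
```

play_rows:
  plan:
    - {"gripper":1,"xyz":[-0.2,-0.7,0.5],"roll":0}
    - {"gripper":1,"xyz":[-0.2,-0.7,0.5],"roll":0}
    - {"gripper":1,"xyz":[-0.2,-0.7,0.5],"roll":0}

```text
clock: 4.55
eef_pos: [0.6012, 0.0993, 0.0316]
tool_rot: [-1.222, 2.892, -0.001]
wrist_force: [0.2, 0.4, 0.5]
opening: 1.001
gripper_force: 0.0
```

```bash
python3 -c "
from h import *
delta([.597,.099,.017],136)"
```

```text
at [0.6012 0.0993 0.0316] yaw 135.8 shift [0.32 0.28 1.46] roll -0.003 open 1.001 F [0.2 0.4 0.5] grip 0.0 t 4.55
```

play_rows:
  plan:
    - {"gripper":1,"xyz":[0.3,0.2,0.8],"roll":0}
    - {"gripper":1,"xyz":[0.3,0.2,1.3],"roll":0}
    - {"gripper":1,"xyz":[0.3,0.2,1.3],"roll":0}
    - {"gripper":0.1,"xyz":[0.3,0.2,1.3],"roll":0}
    - {"gripper":0.1,"xyz":[0.3,0.2,1.3],"roll":0}

```text
clock: 5.05
eef_pos: [0.5964, 0.0987, 0.0177]
tool_rot: [-1.224, 2.893, -0.0]
wrist_force: [-0.9, 0.1, 0.3]
opening: 0.867
gripper_force: 0.0
```

play_rows:
  plan:
    - {"gripper":0.1,"xyz":[0,0,0],"roll":0}
    - {"gripper":0.1,"xyz":[0,0,0],"roll":0}
    - {"gripper":0.1,"xyz":[0,0,0],"roll":0}
    - {"gripper":0.1,"xyz":[0,0,0],"roll":0}

```text
clock: 5.45
eef_pos: [0.5963, 0.0986, 0.0175]
tool_rot: [-1.224, 2.893, 0.0]
wrist_force: [-0.4, -0.7, -0.0]
opening: 0.526
gripper_force: 0.0
```

play_rows:
  plan:
    - {"gripper":0.1,"xyz":[0,0,0],"roll":0}
    - {"gripper":0.1,"xyz":[0,0,0],"roll":0}
    - {"gripper":0.1,"xyz":[0,0,0],"roll":0}
    - {"gripper":0.1,"xyz":[0,0,0],"roll":0}
    - {"gripper":0.1,"xyz":[0,0,0],"roll":0}

```text
clock: 5.95
eef_pos: [0.5962, 0.0987, 0.0175]
tool_rot: [-1.224, 2.893, 0.0]
wrist_force: [0.6, 1.0, 0.4]
opening: 0.275
gripper_force: 29.9
```

play_rows:
  plan:
    - {"gripper":0.1,"xyz":[0,0,-2],"roll":0}
    - {"gripper":0.1,"xyz":[0,0,-6],"roll":0}
    - {"gripper":0.1,"xyz":[0,0,-10],"roll":0}
    - {"gripper":0.1,"xyz":[0,0,-14],"roll":0}
    - {"gripper":0.1,"xyz":[0,0,-16],"roll":0}

```text
clock: 6.45
eef_pos: [0.5978, 0.0987, 0.1815]
tool_rot: [-1.222, 2.888, -0.003]
wrist_force: [0.7, -0.4, 0.1]
opening: 0.272
gripper_force: 29.9
```

```bash
python3 -c "
from h import *
delta([.451,.334,.14],136)"
```

```text
at [0.5978 0.0987 0.1815] yaw 135.9 shift [-6.64 26.94  4.07] roll -0.003 open 0.272 F [ 0.7 -0.4  0.1] grip 29.9 t 6.45
```

play_rows:
  plan:
    - {"gripper":0.1,"xyz":[-1.1,4.6,0],"roll":0}
    - {"gripper":0.1,"xyz":[-2.2,9.2,0],"roll":0}
    - {"gripper":0.1,"xyz":[-3.3,13.8,0],"roll":0}
    - {"gripper":0.1,"xyz":[-4.4,18.4,0],"roll":0}
    - {"gripper":0.1,"xyz":[-5.5,23,0],"roll":0}

```text
clock: 6.95
eef_pos: [0.4683, 0.2996, 0.1776]
tool_rot: [-1.223, 2.893, 0.0]
wrist_force: [-0.1, 1.3, -0.5]
opening: 0.276
gripper_force: 29.9
```

play_rows:
  plan:
    - {"gripper":0.1,"xyz":[-1.1,3.9,0],"roll":0}
    - {"gripper":0.1,"xyz":[-1.1,3.9,3],"roll":0}
    - {"gripper":0.1,"xyz":[-1.1,3.9,7],"roll":0}
    - {"gripper":0.1,"xyz":[-1.1,3.9,10],"roll":0}
    - {"gripper":0.4,"xyz":[-1.1,3.9,10],"roll":0}

```text
clock: 7.45
eef_pos: [0.4458, 0.3317, 0.0737]
tool_rot: [1.221, -2.885, 0.002]
wrist_force: [-0.7, -0.3, -0.1]
opening: 0.327
gripper_force: 0.0
```

play_rows:
  plan:
    - {"gripper":0.5,"xyz":[0,0,0],"roll":0}
    - {"gripper":0.5,"xyz":[0,0,0],"roll":0}
    - {"gripper":0.5,"xyz":[0,0,0],"roll":0}
    - {"gripper":0.5,"xyz":[0,0,-3],"roll":0}
    - {"gripper":0.5,"xyz":[0,0,-7],"roll":0}

```text
clock: 7.95
eef_pos: [0.4483, 0.3327, 0.1478]
tool_rot: [1.222, -2.891, 0.0]
wrist_force: [1.2, 0.2, 0.4]
opening: 0.499
gripper_force: 0.0
```

```bash
python3 -c "
from h import *
delta([.6045,-.129,.19],34)"
```

```text
at [0.4483 0.3327 0.1478] yaw 135.8 shift [ 22.24 -43.37  -4.2 ] roll -1.364 open 0.499 F [1.2 0.2 0.4] grip 0.0 t 7.95
```

play_rows:
  plan:
    - {"gripper":1,"xyz":[0,0,-4.5],"roll":0}
    - {"gripper":1,"xyz":[2.1,-4.1,-5.5],"roll":0}
    - {"gripper":1,"xyz":[4.2,-8.2,-5.5],"roll":0}
    - {"gripper":1,"xyz":[6.3,-12.3,-5.5],"roll":0}
    - {"gripper":1,"xyz":[8.4,-16.4,-5.5],"roll":0}

```text
clock: 8.45
eef_pos: [0.5092, 0.1574, 0.2044]
tool_rot: [-1.223, 2.89, -0.001]
wrist_force: [0.7, -0.0, -0.1]
opening: 0.887
gripper_force: 0.0
```

play_rows:
  plan:
    - {"gripper":1,"xyz":[2.1,-4.1,0],"roll":0.14}
    - {"gripper":1,"xyz":[4.2,-8.2,0],"roll":0.28}
    - {"gripper":1,"xyz":[6.3,-12.3,0],"roll":0.42}
    - {"gripper":1,"xyz":[8.4,-16.4,0],"roll":0.56}
    - {"gripper":1,"xyz":[10.5,-20.5,0],"roll":0.7}

```text
clock: 8.95
eef_pos: [0.5831, -0.0614, 0.2042]
tool_rot: [-0.147, 3.135, -0.001]
wrist_force: [-0.1, 0.7, -0.5]
opening: 1.001
gripper_force: 0.0
```

```bash
python3 -c "
from h import *
delta([.6045,-.129,.2],34)"
```

```text
at [ 0.5831 -0.0614  0.2042] yaw 95.4 shift [-1.5  -6.93  0.43] roll 1.071 open 1.001 F [-0.1  0.7 -0.5] grip 0.0 t 8.95
```

play_rows:
  plan:
    - {"gripper":1,"xyz":[-0.8,-3.5,0],"roll":0.14}
    - {"gripper":1,"xyz":[-1.5,-6.7,0],"roll":0.28}
    - {"gripper":1,"xyz":[-1.5,-6.7,0],"roll":0.42}
    - {"gripper":1,"xyz":[-1.5,-6.7,0],"roll":0.56}
    - {"gripper":1,"xyz":[-1.5,-6.7,0],"roll":0.7}

```text
clock: 9.45
eef_pos: [0.6043, -0.1253, 0.2038]
tool_rot: [0.938, 2.996, 0.0]
wrist_force: [-0.7, 0.2, -1.0]
opening: 1.0
gripper_force: 0.0
```

play_rows:
  plan:
    - {"gripper":1,"xyz":[0,0,0],"roll":0.14}
    - {"gripper":1,"xyz":[0,0,0],"roll":0.28}
    - {"gripper":1,"xyz":[0,0,0],"roll":0.37}
    - {"gripper":1,"xyz":[0,0,4],"roll":0.37}
    - {"gripper":1,"xyz":[0,0,4],"roll":0.37}

```text
clock: 9.95
eef_pos: [0.601, -0.1237, 0.1596]
tool_rot: [-1.461, -2.773, 0.002]
wrist_force: [-0.8, 0.6, -0.4]
opening: 1.0
gripper_force: 0.0
```

```bash
python3 -c "
from h import *
delta([.6045,-.129,.017],34)"
```

```text
at [ 0.601  -0.1237  0.1596] yaw 34.4 shift [-0.72  0.05 14.26] roll 0.007 open 1.0 F [-0.8  0.6 -0.4] grip 0.0 t 9.95
```

play_rows:
  plan:
    - {"gripper":1,"xyz":[-0.5,0,4],"roll":0}
    - {"gripper":1,"xyz":[-0.5,0,8],"roll":0}
    - {"gripper":1,"xyz":[-0.5,0,11],"roll":0}
    - {"gripper":1,"xyz":[-0.5,0,12.5],"roll":0}
    - {"gripper":1,"xyz":[-0.5,0,12.5],"roll":0}

```text
clock: 10.45
eef_pos: [0.6058, -0.1284, 0.0366]
tool_rot: [-1.463, -2.776, 0.001]
wrist_force: [0.4, 0.3, 0.7]
opening: 1.0
gripper_force: 0.0
```

```bash
python3 -c "
from h import *
delta([.6045,-.129,.017],34)"
```

```text
at [ 0.6058 -0.1284  0.0366] yaw 34.4 shift [ 0.01 -0.14  1.96] roll 0.008 open 1.0 F [0.4 0.3 0.7] grip 0.0 t 10.45
```

play_rows:
  plan:
    - {"gripper":1,"xyz":[0,-0.1,1],"roll":0}
    - {"gripper":1,"xyz":[0,-0.1,1.9],"roll":0}
    - {"gripper":0.3,"xyz":[0,-0.1,1.9],"roll":0}
    - {"gripper":0.3,"xyz":[0,-0.1,1.9],"roll":0}
    - {"gripper":0.3,"xyz":[0,-0.1,1.9],"roll":0}

```text
clock: 10.95
eef_pos: [0.6063, -0.1292, 0.0191]
tool_rot: [1.464, 2.779, 0.0]
wrist_force: [-0.2, 0.4, -0.3]
opening: 0.779
gripper_force: 0.0
```

play_rows:
  plan:
    - {"gripper":0.3,"xyz":[0,0,0],"roll":0}
    - {"gripper":0.3,"xyz":[0,0,0],"roll":0}
    - {"gripper":0.3,"xyz":[0,0,0],"roll":0}
    - {"gripper":0.3,"xyz":[0,0,0],"roll":0}
    - {"gripper":0.3,"xyz":[0,0,0],"roll":0}

```text
clock: 11.45
eef_pos: [0.606, -0.1291, 0.0186]
tool_rot: [1.464, 2.779, 0.0]
wrist_force: [-0.1, 0.6, 0.7]
opening: 0.466
gripper_force: 29.8
```

play_rows:
  plan:
    - {"gripper":0.3,"xyz":[0,0,0],"roll":0}
    - {"gripper":0.3,"xyz":[0,0,-3],"roll":0}
    - {"gripper":0.3,"xyz":[0,0,-7],"roll":0}
    - {"gripper":0.3,"xyz":[0,0,-11.5],"roll":0}
    - {"gripper":0.3,"xyz":[0,0,-16],"roll":0}

```text
clock: 11.95
eef_pos: [0.6054, -0.1289, 0.1796]
tool_rot: [-1.464, -2.779, 0.0]
wrist_force: [0.5, -0.8, -0.0]
opening: 0.467
gripper_force: 29.8
```

```bash
python3 -c "
from h import *
delta([.451,.334,.22],34)"
```

```text
at [ 0.6054 -0.1289  0.1796] yaw 34.4 shift [46.92 13.44 -4.  ] roll 0.008 open 0.467 F [ 0.5 -0.8 -0. ] grip 29.8 t 11.95
```

play_rows:
  plan:
    - {"gripper":0.3,"xyz":[2,0.6,-4],"roll":0}
    - {"gripper":0.3,"xyz":[6.6,1.9,-4],"roll":0}
    - {"gripper":0.3,"xyz":[11.2,3.2,-4],"roll":0}
    - {"gripper":0.3,"xyz":[15.8,4.5,-4],"roll":0}
    - {"gripper":0.3,"xyz":[20.4,5.8,-4],"roll":0}

```text
clock: 12.45
eef_pos: [0.5375, 0.0734, 0.2185]
tool_rot: [1.465, 2.779, 0.001]
wrist_force: [0.4, -0.1, -0.3]
opening: 0.465
gripper_force: 29.8
```

play_rows:
  plan:
    - {"gripper":0.3,"xyz":[4.6,1.3,0],"roll":0}
    - {"gripper":0.3,"xyz":[9.2,2.6,0],"roll":0}
    - {"gripper":0.3,"xyz":[13.8,3.9,0],"roll":0}
    - {"gripper":0.3,"xyz":[18.4,5.3,0],"roll":0}
    - {"gripper":0.3,"xyz":[23,6.6,0],"roll":0}

```text
clock: 12.95
eef_pos: [0.4618, 0.3006, 0.2185]
tool_rot: [1.464, 2.779, 0.0]
wrist_force: [0.2, 0.2, -0.4]
opening: 0.459
gripper_force: 29.8
```

play_rows:
  plan:
    - {"gripper":0.3,"xyz":[3.5,1,0],"roll":0}
    - {"gripper":0.3,"xyz":[3.5,1,4],"roll":0}
    - {"gripper":0.3,"xyz":[3.5,1,8.5],"roll":0}
    - {"gripper":0.3,"xyz":[3.5,1,12],"roll":0}
    - {"gripper":0.6,"xyz":[3.5,1,12],"roll":0}

```text
clock: 13.45
eef_pos: [0.4473, 0.3315, 0.0938]
tool_rot: [-1.461, -2.774, 0.014]
wrist_force: [-0.8, 0.2, -0.0]
opening: 0.52
gripper_force: 0.0
```

play_rows:
  plan:
    - {"gripper":0.65,"xyz":[0,0,0],"roll":0}
    - {"gripper":0.65,"xyz":[0,0,0],"roll":0}
    - {"gripper":0.65,"xyz":[0,0,-3],"roll":0}
    - {"gripper":0.65,"xyz":[0,0,-8],"roll":0}
    - {"gripper":0.65,"xyz":[0,0,-13],"roll":0}

```text
clock: 13.95
eef_pos: [0.4516, 0.3335, 0.2321]
tool_rot: [1.464, 2.778, 0.004]
wrist_force: [0.2, -0.1, -0.6]
opening: 0.65
gripper_force: 0.0
```

```bash
python3 -c "
from h import *
delta([.584,-.018,.25],105)"
```

```text
at [0.4516 0.3335 0.2321] yaw 34.4 shift [-36.48  -8.94  -1.81] roll -1.232 open 0.65 F [ 0.2 -0.1 -0.6] grip 0.0 t 13.95
```

play_rows:
  plan:
    - {"gripper":0.8,"xyz":[-4.5,-1.1,-2],"roll":-0.14}
    - {"gripper":0.8,"xyz":[-9,-2.2,-2],"roll":-0.28}
    - {"gripper":0.8,"xyz":[-13.5,-3.3,-2],"roll":-0.42}
    - {"gripper":0.8,"xyz":[-16,-4,-2],"roll":-0.56}
    - {"gripper":0.8,"xyz":[-16,-4,-2],"roll":-0.7}

```text
clock: 14.45
eef_pos: [0.5109, 0.1754, 0.2514]
tool_rot: [0.42, 3.108, 0.0]
wrist_force: [0.0, 0.6, 0.6]
opening: 0.795
gripper_force: 0.0
```

play_rows:
  plan:
    - {"gripper":0.8,"xyz":[0,0,0],"roll":-0.14}
    - {"gripper":0.8,"xyz":[0,0,0],"roll":-0.28}
    - {"gripper":0.8,"xyz":[0,0,0],"roll":-0.42}
    - {"gripper":0.8,"xyz":[0,0,0],"roll":-0.53}
    - {"gripper":0.8,"xyz":[0,0,0],"roll":-0.53}

```text
clock: 14.95
eef_pos: [0.5096, 0.1789, 0.251]
tool_rot: [-0.406, 3.111, 0.001]
wrist_force: [-0.3, -0.7, 0.8]
opening: 0.8
gripper_force: 0.0
```

```bash
python3 - <<'E'
from h import *
delta([.584,-.018,.25],105)
p,d=snapshot("top"); s,ds=snapshot("side")
cv2.imwrite("pics/t1.png",np.vstack([cv2.resize(p[190:290,90:250],(640,400)),]))
for n,pp,dd in(("top",p,d),("side",s,ds)):
    C=cloud(n,dd,np.ones_like(dd,bool)); v,u=np.nonzero(dd>0); b,g,r=pp[v,u].astype(int).T
    x,y,z=C.T; near=(abs(x-.584)<.07)&(abs(y+.018)<.07)&(z>.1)&(z<.15)
    for l,c in(("yellow",(g>100)&(b<110)&(r>140)),("red",(g<70)&(r>70)&(b<70))):
        P=C[near&c]
        if len(P)<5: print(n,l,len(P)); continue
        a=np.radians(15); q=(P[:,:2]-[.584,-.018])@np.array([[np.cos(a),-np.sin(a)],[np.sin(a),np.cos(a)]])
        print(n,l,len(P),"mount x pct",np.round(np.percentile(q[:,0],[5,50,95]),4),"y",np.round(np.percentile(q[:,1],[5,25,50,75,95]),4),"z",np.round(np.percentile(P[:,2],[5,50,95]),3), rect("top",np.zeros_like(dd,bool)|False,.1) if 0 else "")
E
```

```text
at [0.5096 0.1789 0.251 ] yaw 104.9 shift [ -2.14 -20.94   0.11] roll -0.002 open 0.8 F [-0.3 -0.7  0.8] grip 0.0 t 14.95
top yellow 28 mount x pct [-0.0112  0.0054  0.0171] y [-0.029  -0.0278 -0.0263 -0.0249 -0.0243] z [0.108 0.14  0.142] 
top red 16 mount x pct [-0.0097 -0.0026  0.0056] y [0.0143 0.0156 0.0167 0.0183 0.0186] z [0.118 0.139 0.143] 
side yellow 220 mount x pct [-0.0164 -0.0013  0.0146] y [-0.0303 -0.0289 -0.0279 -0.0268 -0.025 ] z [0.103 0.122 0.14 ] 
side red 113 mount x pct [-0.0113 -0.0024  0.0086] y [0.0131 0.0144 0.0152 0.0165 0.0181] z [0.106 0.125 0.139]
```

View pics/t1.png

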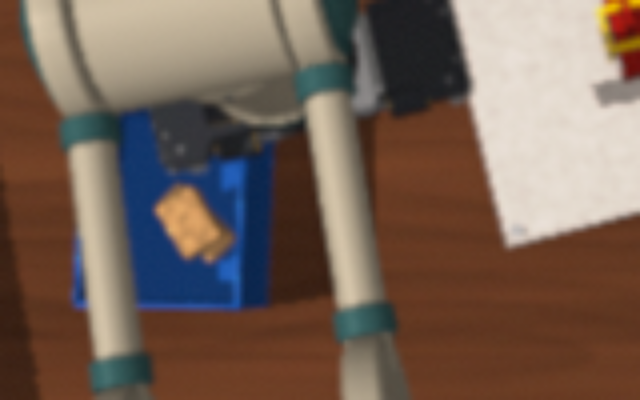

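Crop: the bin, around (137,243) px, is partly covered by the arm, and offcut-coloured wood lies inside it. The horn and tab measurements agree with the mount pose to within 2 mm. Moving above the coupler, then I'll recheck the bin.

play_rows:
  plan:
    - {"gripper":0.8,"xyz":[-0.5,-4.5,0],"roll":0}
    - {"gripper":0.8,"xyz":[-1,-9,0],"roll":0}
    - {"gripper":0.8,"xyz":[-1.5,-13.5,0],"roll":0}
    - {"gripper":0.8,"xyz":[-2,-18,0],"roll":0}
    - {"gripper":0.8,"xyz":[-2.2,-20.9,0],"roll":0}

```text
clock: 15.55
eef_pos: [0.585, -0.0205, 0.2492]
tool_rot: [-0.401, 3.114, -0.002]
wrist_force: [0.0, -0.2, 1.0]
opening: 0.802
gripper_force: 0.0
```

play_rows:
  plan:
    - {"gripper":0.8,"xyz":[0,0,3],"roll":0}
    - {"gripper":0.8,"xyz":[0,0,6],"roll":0}
    - {"gripper":0.8,"xyz":[0,0,8],"roll":0}
    - {"gripper":0.8,"xyz":[0,0,8],"roll":0}
    - {"gripper":0.8,"xyz":[0,0,8],"roll":0}

```text
clock: 16.05
eef_pos: [0.5842, -0.0175, 0.1693]
tool_rot: [-0.406, 3.114, -0.0]
wrist_force: [0.3, -0.1, -0.5]
opening: 0.802
gripper_force: 0.0
```

```bash
python3 - <<'E'
from h import *
delta([.5825,-.0185,.1],105)
p,d=snapshot("top"); C=cloud("top",d,np.ones_like(d,bool)); v,u=np.nonzero(d>0); x,y,z=C.T
hsv=cv2.cvtColor(p,cv2.COLOR_BGR2HSV)[v,u]
k=(abs(x-.451)<.068)&(abs(y-.334)<.053)&(hsv[:,0]<30)&(hsv[:,1]>60)&(hsv[:,2]>90)
P=C[k]; print("in bin",k.sum(),np.round(P.min(0),3),np.round(P.max(0),3))
s,_=snapshot("side")
cv2.imwrite("pics/t2.png",np.hstack([cv2.resize(p[200:280,100:180],(400,400)),cv2.resize(s[150:250,180:280],(400,400))]))
E
```

```text
at [ 0.5842 -0.0175  0.1693] yaw 104.9 shift [ 0.2  -0.05  6.93] roll -0.003 open 0.802 F [ 0.3 -0.1 -0.5] grip 0.0 t 16.05
in bin 213 [0.414 0.299 0.   ] [0.468 0.362 0.057]
```

View pics/t2.png

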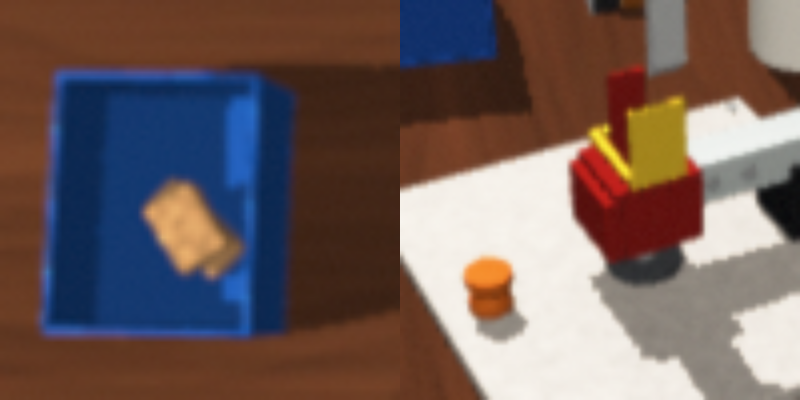

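Left: the cork lies on top of the pale piece in the bin around (138,246) px, max height 57 mm, so both are in. Right: the coupler is seated with its latch closed and the fingers above it. Descending to pinch height.

play_rows:
  plan:
    - {"gripper":0.8,"xyz":[0.2,0,2],"roll":0}
    - {"gripper":0.8,"xyz":[0.2,0,4],"roll":0}
    - {"gripper":0.8,"xyz":[0.2,0,5.5],"roll":0}
    - {"gripper":0.8,"xyz":[0.2,0,6.7],"roll":0}
    - {"gripper":0.8,"xyz":[0.2,0,6.7],"roll":0}

```text
clock: 16.65
eef_pos: [0.5814, -0.0178, 0.1009]
tool_rot: [0.407, -3.114, -0.001]
wrist_force: [-0.2, 0.1, -0.1]
opening: 0.798
gripper_force: 0.0
```

```bash
python3 -c "
from h import *
delta([.5825,-.0185,.1],105)"
```

```text
at [ 0.5814 -0.0178  0.1009] yaw 104.9 shift [-0.09 -0.1   0.09] roll -0.002 open 0.798 F [-0.2  0.1 -0.1] grip 0.0 t 16.65
```

play_rows:
  plan:
    - {"gripper":0.25,"xyz":[0,-0.1,0],"roll":0}
    - {"gripper":0.25,"xyz":[0,-0.1,0],"roll":0}
    - {"gripper":0.25,"xyz":[0,-0.1,0],"roll":0}
    - {"gripper":0.25,"xyz":[0,-0.1,0],"roll":0}
    - {"gripper":0.25,"xyz":[0,-0.1,0],"roll":0}

```text
clock: 17.15
eef_pos: [0.5826, -0.018, 0.1025]
tool_rot: [-0.406, 3.113, 0.003]
wrist_force: [-0.5, 5.1, 6.9]
opening: 0.409
gripper_force: 11.7
```

play_rows:
  plan:
    - {"gripper":0.25,"xyz":[0,0,0],"roll":0}
    - {"gripper":0.25,"xyz":[0,0,0],"roll":0}
    - {"gripper":0.25,"xyz":[0,0,0],"roll":0}
    - {"gripper":0.25,"xyz":[0,0,0],"roll":0}
    - {"gripper":0.25,"xyz":[0,0,0],"roll":0}

```text
clock: 17.65
eef_pos: [0.5822, -0.0165, 0.1026]
tool_rot: [-0.406, 3.114, 0.007]
wrist_force: [-1.5, 3.0, 5.5]
opening: 0.375
gripper_force: 30.0
```

```bash
python3 - <<'E'
from h import *
delta([.5825,-.0185,.1],105)
s,_=snapshot("side")
cv2.imwrite("pics/s3.png",cv2.resize(s[110:230,170:290],(600,600),interpolation=cv2.INTER_CUBIC))
E
```

```text
at [ 0.5822 -0.0165  0.1026] yaw 104.9 shift [ 0.02 -0.21  0.26] roll -0.003 open 0.375 F [-1.5  3.   5.5] grip 30.0 t 17.65
```

View pics/s3.png

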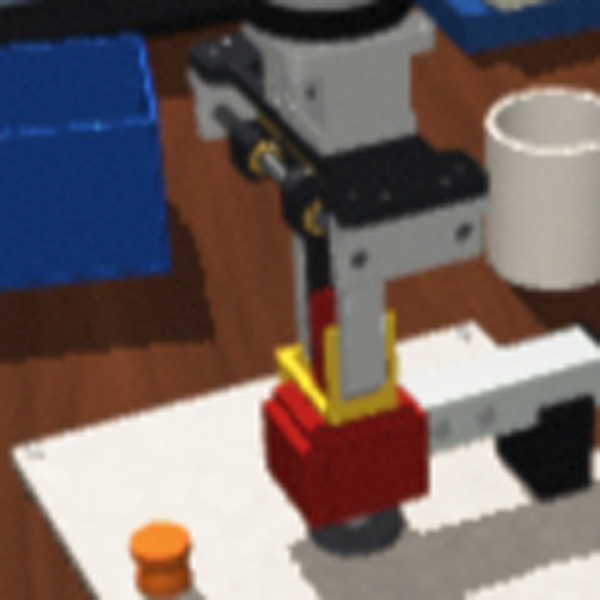

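The crop shows the fingers on the tab and horn. An opening of 35 mm means the latch is fully squeezed, with the coupler still seated. Lifting.

play_rows:
  plan:
    - {"gripper":0.25,"xyz":[0,0,-0.5],"roll":0}
    - {"gripper":0.25,"xyz":[0,0,-1],"roll":0}
    - {"gripper":0.25,"xyz":[0,0,-1.5],"roll":0}
    - {"gripper":0.25,"xyz":[0,0,-2],"roll":0}
    - {"gripper":0.25,"xyz":[0,0,-2.5],"roll":0}

```text
clock: 18.2
eef_pos: [0.5818, -0.019, 0.1265]
tool_rot: [0.407, -3.114, -0.0]
wrist_force: [0.3, 0.7, -6.7]
opening: 0.376
gripper_force: 30.0
```

```bash
python3 -c "
from h import *
delta([.5825,-.0185,.203],105)"
```

```text
at [ 0.5818 -0.019   0.1265] yaw 104.9 shift [-0.07  0.03 -7.65] roll -0.002 open 0.376 F [ 0.3  0.7 -6.7] grip 30.0 t 18.2
```

play_rows:
  plan:
    - {"gripper":0.25,"xyz":[0,0,-1],"roll":0}
    - {"gripper":0.25,"xyz":[0,0,-2],"roll":0}
    - {"gripper":0.25,"xyz":[0,0,-3.5],"roll":0}
    - {"gripper":0.25,"xyz":[0,0,-5],"roll":0}
    - {"gripper":0.25,"xyz":[0,0,-6],"roll":0}

```text
clock: 18.7
eef_pos: [0.5827, -0.019, 0.1884]
tool_rot: [-0.407, 3.113, -0.001]
wrist_force: [0.5, 0.1, -6.2]
opening: 0.375
gripper_force: 30.0
```

play_rows:
  plan:
    - {"gripper":0.25,"xyz":[0,0,-0.8],"roll":0}
    - {"gripper":0.25,"xyz":[0,0,-1.5],"roll":0}
    - {"gripper":0.25,"xyz":[0,0,-1.5],"roll":0}
    - {"gripper":0.25,"xyz":[0,0,-1.5],"roll":0}
    - {"gripper":0.25,"xyz":[0,0,-1.5],"roll":0}

```text
clock: 19.2
eef_pos: [0.5816, -0.0188, 0.2007]
tool_rot: [0.407, -3.114, -0.001]
wrist_force: [-0.1, -0.0, -5.3]
opening: 0.376
gripper_force: 30.0
```

play_rows:
  plan:
    - {"gripper":0.25,"xyz":[0,0,0],"roll":0}
    - {"gripper":0.25,"xyz":[0,0,0],"roll":0}
    - {"gripper":0.25,"xyz":[0,0,0],"roll":0}
    - {"gripper":0.25,"xyz":[0,0,0],"roll":0}
    - {"gripper":0.25,"xyz":[0,0,0],"roll":0}

```text
clock: 19.7
eef_pos: [0.582, -0.0189, 0.2014]
tool_rot: [-0.407, 3.115, 0.0]
wrist_force: [0.1, 0.5, -5.7]
opening: 0.377
gripper_force: 30.0
```

```bash
python3 - <<'E'
from h import *
delta([.5825,-.0185,.203],105)
s,_=snapshot("side")
cv2.imwrite("pics/s4.png",cv2.resize(s[80:260,140:320],(600,600),interpolation=cv2.INTER_CUBIC))
E
```

```text
at [ 0.582  -0.0189  0.2014] yaw 104.9 shift [-0.05  0.03 -0.16] roll -0.002 open 0.377 F [ 0.1  0.5 -5.7] grip 30.0 t 19.7
```

View pics/s4.png

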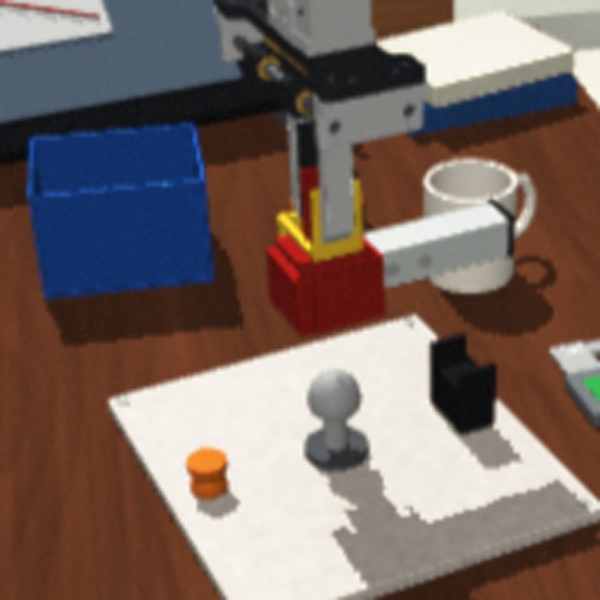

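The picture shows the coupler level and well clear above the bare ball at crop (335,400), with the sample still in place. Handing in.

```bash
python3 -c "
from h import *
print(job_done())"
```

```text
the job is handed in; nothing more can be done
None
```

Both offcuts are in the blue bin, and the coupler is held level and steady about 10 cm above its ball with the latch squeezed; I handed the job in at about 20 s, and no verdict was returned.

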